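# Park the bar caddy behind the sill of its bay

### The job

Park the wooden bar caddy in its bay on the trolley: bring it up to the raised wooden sill, tip its front edge up over the sill while its rear end stays down on the trolley top, then push it on gently against the red sprung buffer until its rear edge drops behind the sill and it sits flat in the bay. Do not overload the buffer, since a glass beaker stands behind it, keep the jigger and the jar in the caddy, leave everything else where it is, and let go at the end.

Things in the scene. Friction and masses are not known exactly. Their poses are not given: they have to be found in the camera images.
- front_bar (a point): Centre of the caddy's front handle: a steel roller, 12 mm thick, along the caddy's y, 94 mm free between two dark lugs. Its centre is 60 mm above the caddy's underside (30 mm above the end wall's top) and 66 mm ahead of the caddy's middle. It turns freely about its own axis, so a caddy held by it across x can pitch. Axes are the caddy's: x forward, z up.
- rear_bar (a point): Centre of the caddy's rear handle, a like roller 132 mm behind the front one, same height and axes.
- front_edge (a point): Middle of the caddy's lower front edge (underside, 75 mm ahead of the caddy's middle), caddy's axes.
- rear_edge (a point): Middle of the caddy's lower rear edge (underside, 75 mm behind the caddy's middle), caddy's axes.
- caddy: Bar caddy: open box of pale wood, 150 mm long (x, pointing to the front, the end that enters the bay), 110 mm wide (y), side walls 45 mm and end walls 30 mm high, two cross walls 38 mm high, all 5 mm thick, 0.66 kg give or take a quarter. Origin at the centre of its underside, z up.
- station: Fixed caddy bay; origin on the trolley top (z = 0), x is the way the caddy is pushed in, z up. Black side cheeks, 26 mm high, inner faces 126 mm apart, flared at the entry, from x = -98 to 120 mm; behind them a black deck (x = 120 to 220 mm, 8 mm high) with the beaker. Between the cheeks is an insert with sill, floor and buffer.
- sill (a point): Nominal middle of the wooden sill's top, in the bay's axes, x = -85 mm; the sill is 12 mm thick along x, 14 mm high. The insert (sill, floor, buffer together) is clamped up to 10 mm nearer or farther along x than this and the next point tell. The aluminium floor behind the sill is 8 mm high, so 6 mm below the sill's top.
- buffer_face (a point): Nominal middle of the red buffer's free face (bay's x = 69 mm, 34 mm up; 84 mm wide, 32 mm high), good to 10 mm along x as the sill is. Sill to buffer is 148 mm, so the 150 mm caddy must press the buffer in by 2 mm or a little more to drop in behind the sill.
- buffer (a joint): How far the buffer is pressed in along the bay's x (m): 0 free, stiffness about 2 N per mm. More than 9.5 mm (19 N) is overloading. Press on the sill or bay nowhere with more than 45 N.
- jigger: Small steel jigger, 36 mm across, 42 mm high, in the caddy's middle compartment; origin under its centre.
- spice_jar: Small amber jar, 34 mm across, 42 mm high, in the caddy's middle compartment; origin under its centre.
- beaker: Glass mixing beaker, 88 mm across, 120 mm high, on the deck behind the buffer; leave alone. Origin under its centre.
- shaker: Closed steel Boston shaker, 90 mm across, 224 mm high; leave alone. Origin under its centre.
- pitcher: White ceramic pitcher, 112 mm across, 160 mm high, handle to its y; leave alone. Origin under its centre.
- strainer: Hawthorne strainer lying flat, disc 76 mm across, handle 100 mm long to its -x; leave alone. Origin under the disc.

How it is judged:
By the outcome, as a careful person would: the job done as asked, in the order asked, and still so for the second after the job is handed in, with the robot touching nothing.
It also fails if it takes over 72 s, if anything falls off the work surface, if the arm or the gripper's body presses on something with over 40 N, if the wrist force passes 120 N, or if a joint passes its speed limit or range.

### The arm

A 6-joint arm with a two-finger parallel gripper is mounted at the origin on the work surface. World frame = base frame: x ahead of the robot, y to its left, z up, the work surface at z = 0. Lengths are in m, angles in degrees, forces in N, time in s.
With the tool pointing down it reaches from about 0.35 to 0.875 m from the base axis. Payload 4.2 kg.
Tool frame: the origin (TCP) lies midway between the tips of the shut fingers; the grasp point (between the pads) lies 19 mm behind it; y points along the fingers, z is the direction in which the jaws open and shut, and the axes are right-handed (so a half turn about y gives the same grasp; the last joint's range is limited). The gripper opens to 87 mm and grips with 3 to 60 N. Pads are 19 mm wide; open, the fingers measure 117 mm over their backs; the gripper's body (75 mm by 190 mm) begins 51 mm behind the grasp point.
Start: joints at [86.723, 22.042, 0.453, 0, -68.411, -14.817], TCP at [0.194, 0.594, 0.223] pointing down, gripper open.
Joint ranges: [-179.83, 179.83], [-69.29, 118.12], [-61.27, 80.66], [-181.25, 117.63], [-171.15, -9.14], [-177.46, 177.46]. Speed limits (degrees/s): [159.86, 159.86, 180, 180, 180, 180].

### API

Orientations are given as [roll, pitch, yaw] about the fixed x, y, z axes, in that order (R = Rz(yaw) Ry(pitch) Rx(roll)).
In Python, from workcell import env gives the robot as it stands. The module is installed in compiled form; this text tells all that it offers. Calls block until the motion is done:
- env.goto(position, orientation): joint-space move of the TCP to a pose.
- env.move_straight(position, rotation=None, rate=0.15, force_limit=None): straight line of the TCP; rotation=None keeps the orientation; rate is the mean speed in m/s. With force_limit (N) it stops when the force on the tool has changed by that much, and returns True; else False.
- env.set_joints(angles): joint-space move.
- env.gripper_to(opening, grasp_force=None): opening from 0.0 (shut) to 1.0 (fully open); grasp_force is the grip in N (None keeps the last); returns when the fingers have stopped.
- env.dwell(seconds).
- env.inverse_kinematics(position, orientation): joint angles nearest the present ones, or None.
- env.read_state(): the state.
- env.grab_frame(name): name is "side" or "top"; returns a dict with "image" (384x512x3 uint8, blue, green, red), "fx", "fy", "cx", "cy" (pixels), "position" and "orientation" of the camera in the world. Camera axes: x right, y up, looking along -z (the intrinsics and any distortion apply to the point x, -y, -z); pixel columns grow to the right and rows downward; lengths in m; the calibration is good to about 2 mm. A picture is of the moment at which its call begins. There is no depth.
A pose or a line that the arm cannot do raises env.Unreachable and nothing moves.
- env.close_job(): hands the job in, once; it reports no verdict.
Trained networks look in a picture, given as the dict that the camera call returned (one of the last four; its "shot" number tells which), for a name from the list of things; names that differ only in an ending like _2 or _b are one class to them, and where a whole thing is asked for, a point or a joint stands for the part that bears it (a point fixed in the world has none). Each returns a list of dicts, best first, with "score" (0 to 1); they miss things now and then, are a little off and sometimes report something else, mostly with a low value. They report only what shows in the picture. A call takes as long as a camera call.
- env.search_frame(picture, thing): "xyz" ([x, y, z] in m, in world coordinates, good to about 4 mm: the middle of the surface that is visible of it).
- env.trace(picture, thing): "mask" (384x512 bool, what is visible of it).
The state is a dict: "clock": time; "joint_positions": joint angles; "qvel": joint speeds; "joint_torque": joint torques, N m; "position": TCP position; "tool_rot": TCP orientation; "force": force on the tool from outside, world axes, zero at the start; "wrist_torque": the same for the moment, N m; "opening": opening from 0.0 (shut) to 1.0 (fully open).
Only numpy, scipy, OpenCV 4.12 (cv2) and the standard library are available. Lean on these libraries where they do the work, as an engineer would, in place of code of your own. Each camera call takes 0.05 s, during which the arm holds its last target.

## Working session

There is one attempt and no reset: what is moved stays moved. The work goes in short steps, each a Python script; the robot and the scene stay as the last script left them, time stands still between calls to the robot, and variables do not carry over. Pictures are saved under pics/ and viewed, and the job is handed in when it is done.

```bash
mkdir -p pics; ls; python3 - <<'E'
from workcell import env
import cv2,json
for n in("side","top"):
    f=env.grab_frame(n); cv2.imwrite(f"pics/{n}0.png",f["image"])
    print(n,{k:v for k,v in f.items() if k!="image"})
    for t in["caddy","front_bar","rear_bar","sill","buffer_face","buffer","station","jigger","spice_jar","beaker","shaker","pitcher","strainer"]:
        try:
            r=env.search_frame(f,t); print(t,[([round(x,4) for x in d["xyz"]],round(d["score"],2)) for d in r[:3]])
        except Exception as e: print(t,repr(e))
s=env.read_state();print(s)
E
```

```text
pics
side {'fx': 451.1420960212032, 'fy': 451.1420960212032, 'cx': 257.86156072473756, 'cy': 188.68924612574418, 'position': array([0.19948797, 0.79114585, 1.03191617]), 'orientation': array([  42.52454681,   -0.29395195, -153.42548125]), 'shot': 1}
caddy [([0.638, -0.049, 0.0279], 0.69), ([0.609, -0.0737, 0.0457], 0.19)]
front_bar [([0.639, -0.055, 0.0287], 0.93)]
rear_bar [([0.6393, -0.0537, 0.0255], 0.8), ([0.6609, -0.0648, 0.0461], 0.54)]
sill [([0.5556, 0.1778, 0.0087], 0.97)]
buffer_face [([0.5569, 0.1759, 0.0096], 0.7)]
buffer [([0.5391, 0.2136, 0.0495], 0.51), ([0.5556, 0.1727, 0.006], 0.29)]
station [([0.5536, 0.1688, 0.0078], 0.6), ([0.661, -0.0637, 0.0458], 0.42)]
jigger [([0.6626, -0.0644, 0.048], 0.4)]
spice_jar [([0.6082, -0.0766, 0.0444], 0.6), ([0.643, -0.0525, 0.0249], 0.54)]
beaker [([0.5503, 0.3097, 0.0803], 0.73)]
shaker [([0.6288, -0.4086, 0.1519], 0.89)]
pitcher [([0.6267, 0.4849, 0.1033], 0.76), ([0.6257, -0.4065, 0.1511], 0.55)]
strainer [([0.4626, -0.3841, 0.0141], 0.68)]
top {'fx': 439.4973207933677, 'fy': 439.4973207933677, 'cx': 262.62188347327896, 'cy': 1
[... 701 characters left out ...]
.6433, -0.0739, 0.0043], 0.61)]
{'clock': 1.4, 'joint_positions': array([ 8.67224652e+01,  2.20429324e+01,  4.52749966e-01, -2.61274539e-03,
       -6.84129730e+01, -1.48173239e+01]), 'qvel': array([ 0.03122293, -0.06742156, -0.01360456, -0.07310165,  0.11718998,
        0.0699939 ]), 'joint_torque': array([-1.03717962e-04, -3.90462112e+01,  1.87618035e+01,  4.22434151e+00,
        1.53674389e-02, -3.31158230e-05]), 'position': array([0.194069  , 0.59407072, 0.22253094]), 'tool_rot': array([-8.99963282e+01, -1.54168424e-03,  1.61904180e+02]), 'force': array([-0.52124182,  0.03894186,  0.56647075]), 'wrist_torque': array([-0.00317357, -0.02619225,  0.01296592]), 'opening': 0.9981895213402897}
```

View pics/side0.png

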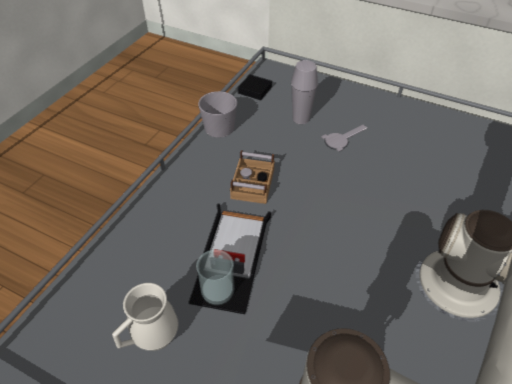

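View pics/top0.png

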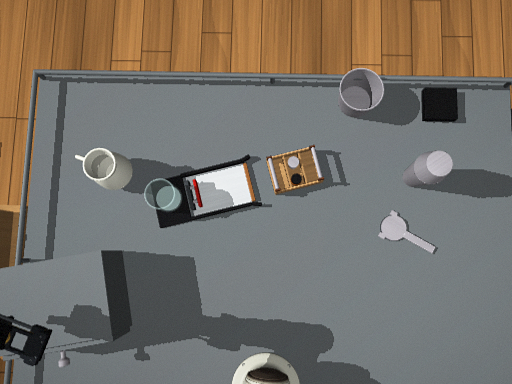

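```bash
cat > h.py <<'E'
from workcell import env
import numpy as np, cv2
from scipy.spatial.transform import Rotation as R
def cam(f): return np.array(f["position"]),R.from_euler("xyz",f["orientation"],degrees=True).as_matrix()
def proj(f,P):
    p,M=cam(f); c=(np.atleast_2d(P)-p)@M
    return np.c_[f["cx"]+f["fx"]*c[:,0]/-c[:,2], f["cy"]-f["fy"]*c[:,1]/-c[:,2]]
def unproj(f,uv,z):
    p,M=cam(f); u,v=uv; d=M@np.array([(u-f["cx"])/f["fx"],-(v-f["cy"])/f["fy"],-1]); return p+d*(z-p[2])/d[2]
def crop(f,x,y,w,h,s,name):
    im=f["image"][y:y+h,x:x+w]; cv2.imwrite("pics/"+name,cv2.resize(im,None,fx=s,fy=s,interpolation=cv2.INTER_CUBIC))
E
python3 - <<'E'
from h import *
import pickle
fs={n:env.grab_frame(n) for n in("side","top")}
pickle.dump(fs,open("f0.pkl","wb"))
crop(fs["top"],150,135,180,100,4.4,"topc.png"); crop(fs["side"],185,140,110,170,3.5,"sidec.png")
E
```

```text
(no output)
```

View pics/topc.png

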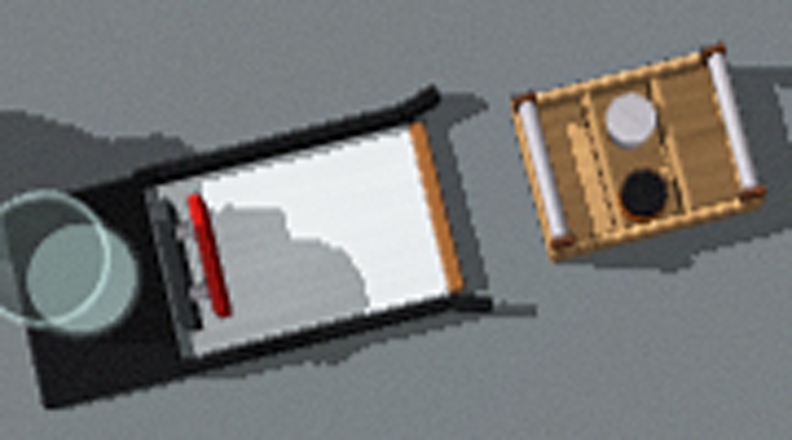

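View pics/sidec.png

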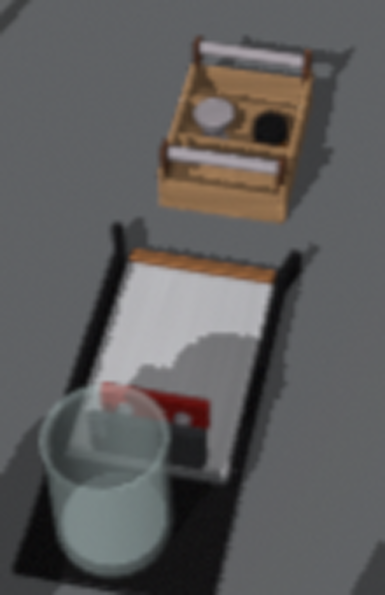

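```bash
python3 - <<'E'
from h import *
import pickle
fs=pickle.load(open("f0.pkl","rb"))
crop(fs["top"],262,140,66,58,12,"z1.png"); crop(fs["side"],225,148,55,58,10,"z2.png")
crop(fs["top"],180,150,86,70,9,"z3.png"); crop(fs["side"],200,200,75,80,7,"z4.png")
E
```

```text
(no output)
```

View pics/z1.png

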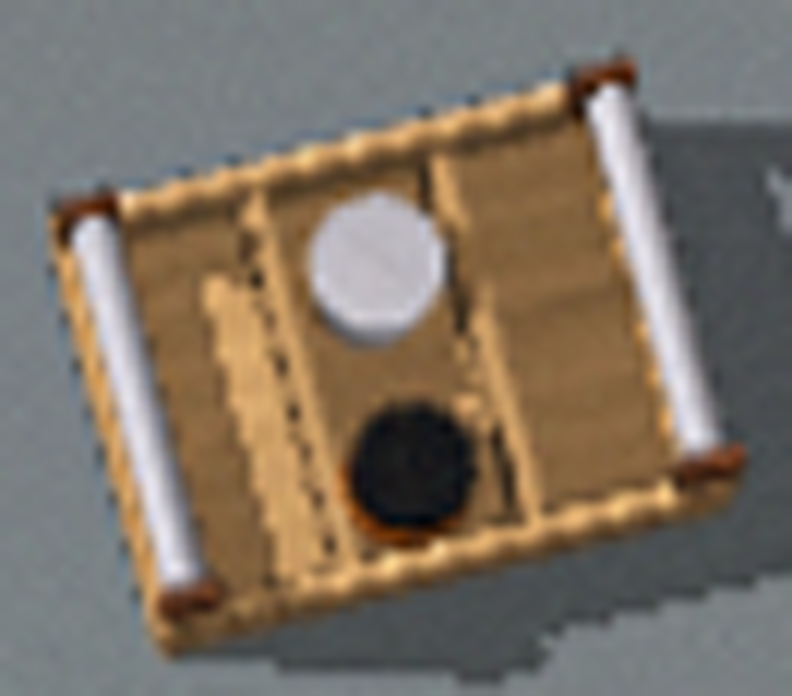

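View pics/z2.png

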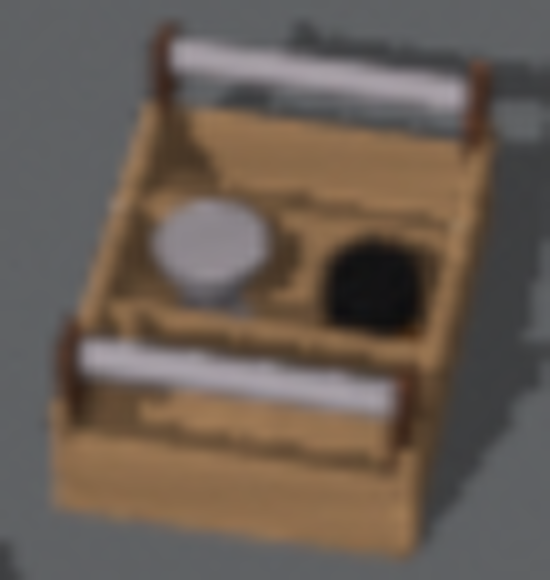

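View pics/z3.png

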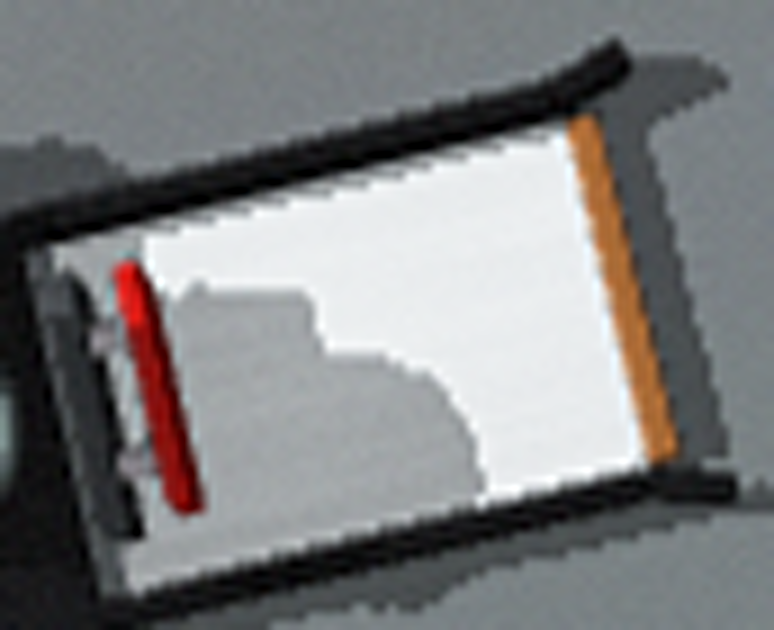

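View pics/z4.png

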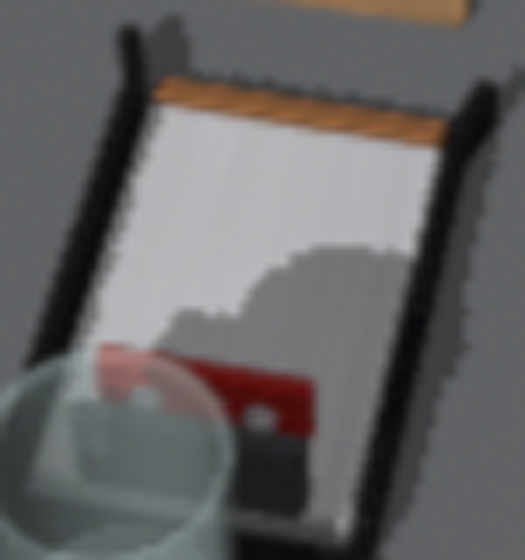

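```bash
cat > fit.py <<'E'
from h import *
import pickle
from scipy.optimize import least_squares
fs=pickle.load(open("f0.pkl","rb"))
T=lambda a,s,o:np.array(a,float)/s+o
def pose(p,P):
    c,s=np.cos(p[2]),np.sin(p[2]); P=np.array(P,float)/1e3
    return np.c_[p[0]+c*P[:,0]-s*P[:,1],p[1]+s*P[:,0]+c*P[:,1],P[:,2]]
def fit(sets,name):
    def r(p,sel): return np.concatenate([(proj(fs[c],pose(p,P))-uv).ravel() for c,P,uv in sets if c in sel])
    for sel in (["top"],["side"],["top","side"]):
        s=least_squares(r,[.6,.0,1.8],args=(sel,),loss="soft_l1")
        print(name,sel,(s.x[:2]*1e3).round(1),np.degrees(s.x[2]).round(2),"res px",r(s.x,sel).reshape(-1,2).round(1).tolist())
    return s.x
cad=[("top",[[66,-47,60],[66,47,60],[-66,-47,60],[-66,47,60]],T([[93,215],[182,585],[608,85],[703,450]],12,(261.5,139.5))),
("side",[[66,-47,60],[66,47,60],[-66,-47,60],[-66,47,60],[75,-55,0],[75,55,0]],T([[80,357],[398,398],[172,52],[468,95],[55,503],[413,555]],10,(224.5,147.5)))]
# insert frame: sill middle nominal x=-85 -> origin here at sill centre (x=0)
sta=[("top",[[6,-63,14],[6,63,14],[-6,-63,14],[-6,63,14],[154,-42,50],[154,42,18],],T([[570,125],[648,465],[598,118],[676,458],[143,262],[203,507]],9,(179.5,149.5))),
("side",[[-6,-63,14],[6,-63,14],[-6,63,14],[6,63,14],[154,42,50]],T([[167,77],[157,98],[447,122],[442,145],[315,378]],7,(199.5,199.5)))]
if __name__=="__main__":
    a=fit(cad,"caddy"); b=fit(sta,"insert"); 
    c,s=np.cos(b[2]),np.sin(b[2]); d=a[:2]-b[:2]
    print("caddy in insert frame",[(c*d[0]+s*d[1])*1e3,(-s*d[0]+c*d[1])*1e3],np.degrees(a[2]-b[2]))
E
python3 fit.py
```

```text
caddy ['top'] [642.7 -73. ] 105.38 res px [[-0.2, 0.1], [0.2, -0.4], [-0.1, 0.3], [0.1, 0.0]]
caddy ['side'] [644. -72.] 106.13 res px [[0.2, -0.3], [-0.3, -0.1], [0.1, 0.2], [-0.1, -0.3], [0.2, 0.3], [-0.0, 0.2]]
caddy ['top', 'side'] [643.4 -72.5] 105.69 res px [[-0.4, 0.0], [0.2, -0.5], [-0.4, -0.0], [-0.0, -0.3], [0.3, -0.5], [-0.3, -0.1], [0.5, 0.1], [0.3, -0.2], [0.3, 0.2], [0.0, 0.3]]
insert ['top'] [603.1  63.8] 104.33 res px [[-0.5, -0.8], [-0.1, 1.0], [0.2, -0.9], [0.6, 0.9], [-0.5, -0.6], [0.3, 0.5]]
insert ['side'] [605.3  67. ] 104.68 res px [[-1.2, -0.4], [-0.8, -0.4], [0.9, 0.2], [0.8, 0.1], [0.0, 0.4]]
insert ['top', 'side'] [604.2  65.1] 104.44 res px [[-0.9, -1.2], [-0.5, 0.6], [-0.2, -1.3], [0.3, 0.5], [-0.9, -0.9], [-0.1, 0.2], [-0.5, -0.8], [-0.1, -0.7], [1.6, -0.1], [1.4, -0.2], [0.5, -0.0]]
caddy in insert frame [np.float64(-143.00647044199118), np.float64(-3.556020457852221)] 1.2496165232407546
```

```bash
sed -i 's/-63,14/-61,14/g; s/,63,14/,61,14/g' fit.py; cat >> fit.py <<'E'
    np.save("poses.npy",np.array([a,b]))
    # cheek lines: top view, upper inner face foot at z=8, lower inner top edge z=26
    f=fs["top"]
    for uv,z in ((((140,240),(570,128)),8),(((135,593),(640,470)),26)):
        q=[unproj(f,T(p,9,(179.5,149.5)),z/1e3)[:2] for p in uv]; 
        print("cheek yaw",np.degrees(np.arctan2(*(q[0]-q[1])[::-1])), "lateral mm",[1e3*(-s*(w-b[:2])[0]+c*(w-b[:2])[1]) for w in q])
    w=np.array([.551,.316])-b[:2]; print("beaker",1e3*(c*w[0]+s*w[1]),1e3*(-s*w[0]+c*w[1]))
    print(env.read_state()["clock"])
E
python3 fit.py
```

```text
caddy ['top'] [642.7 -73. ] 105.38 res px [[-0.2, 0.1], [0.2, -0.4], [-0.1, 0.3], [0.1, 0.0]]
caddy ['side'] [644. -72.] 106.13 res px [[0.2, -0.3], [-0.3, -0.1], [0.1, 0.2], [-0.1, -0.3], [0.2, 0.3], [-0.0, 0.2]]
caddy ['top', 'side'] [643.4 -72.5] 105.69 res px [[-0.4, 0.0], [0.2, -0.5], [-0.4, -0.0], [-0.0, -0.3], [0.3, -0.5], [-0.3, -0.1], [0.5, 0.1], [0.3, -0.2], [0.3, 0.2], [0.0, 0.3]]
insert ['top'] [603.2  63.8] 104.36 res px [[-0.4, -0.2], [-0.2, 0.4], [0.3, -0.3], [0.5, 0.3], [-0.5, -0.6], [0.3, 0.5]]
insert ['side'] [605.2  67. ] 104.67 res px [[-0.5, -0.3], [-0.1, -0.2], [0.3, 0.1], [0.2, -0.0], [0.1, 0.4]]
insert ['top', 'side'] [604.3  65.3] 104.51 res px [[-0.9, -0.6], [-0.6, -0.0], [-0.2, -0.7], [0.1, -0.1], [-1.0, -0.9], [-0.1, 0.2], [0.1, -0.7], [0.5, -0.6], [0.8, -0.2], [0.7, -0.3], [0.5, 0.0]]
caddy in insert frame [np.float64(-143.1982777847017), np.float64(-3.274534121704663)] 1.181665246199635
cheek yaw 106.050916585641 lateral mm [np.float64(-54.74510641527609), np.float64(-58.84062470789752)]
cheek yaw 105.03672604337504 lateral mm [np.float64(65.53095697263767), np.float64(63.93444455460993)]
beaker 256.0598029475886 -11.211694812897063
1.5
```

```bash
cat >> h.py <<'E'
YAW=np.radians(105.0); E=np.array([np.cos(YAW),np.sin(YAW)]); N=np.array([-E[1],E[0]])
S0=np.array([.6043,.0653])+.001*N
OR=[-90,0,15.0]
def W(x,z,lat=0,tip=0.019):  # insert frame mm (grasp point) -> TCP world
    p=S0+E*x/1e3+N*lat/1e3; return np.array([p[0],p[1],z/1e3-tip])
def mv(x,z,rate=.08,rot=OR,lat=0,fl=None):
    r=env.move_straight(W(x,z,lat),rot,rate=rate,force_limit=fl); return r
def st(tag=""):
    s=env.read_state(); f=s["force"]; p=s["position"]; d=p[:2]-S0
    print(tag,"t%.1f"%s["clock"],"x,lat,z",(1e3*np.array([d@E,d@N,p[2]+.019])).round(1),"F x,lat,z",np.round([f[:2]@E,f[:2]@N,f[2]],1),"op %.3f"%s["opening"])
    return s
def shots(k):
    for n,b,s in(("top",(150,120,200,120),4),("side",(185,130,120,160),3.6)):
        f=env.grab_frame(n); crop(f,*b,s,f"{n}{k}.png")
E
python3 - <<'E'
from h import *
a=np.load("poses.npy")[0]; u=np.array([np.cos(a[2]),np.sin(a[2])])
g=a[:2]+.066*u; rot=[-90,0,np.degrees(a[2])-90]
d=g-S0; print("bar",d@E*1e3,d@N*1e3)
env.gripper_to(0.4)
for y in(rot[2],rot[2]-180):
    print(env.inverse_kinematics([*g,.16],[-90,0,y]))
env.goto([*g,.16],rot); st()
env.move_straight([*g,.041],rot,rate=.1,force_limit=8); st()
shots(1)
E
```

```text
bar -77.22785249968314 -2.2568265401258745
[ 1.39784712e+01  2.48280835e+01 -4.53482960e+00 -2.54444375e-14
 -6.06370869e+01 -8.82863262e+01]
[ 1.39784712e+01  2.48280835e+01 -4.53482960e+00  2.54444375e-14
 -6.06370869e+01  9.17136738e+01]
 t5.2 x,lat,z [-76.4  -2.6 179.1] F x,lat,z [ 0.2 -0.3 -0.6] op 0.396
 t6.6 x,lat,z [-77.3  -2.9  60.8] F x,lat,z [-0.  -0.5  0.3] op 0.401
```

View pics/top1.png

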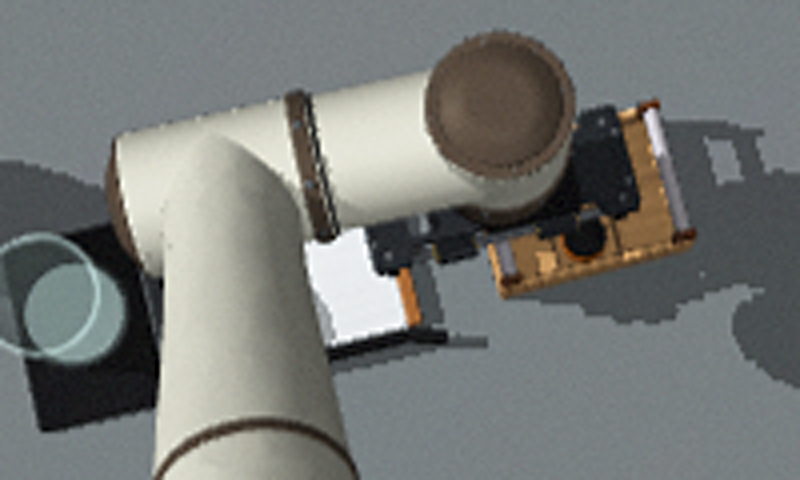

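View pics/side1.png

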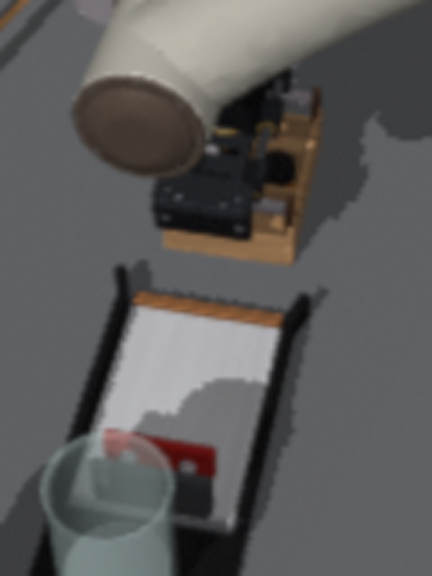

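```bash
python3 - <<'E'
from h import *
env.gripper_to(0.0,25); st("grip")
# drag flat up to the sill (front edge ~10 mm short), aligning lateral & yaw
mv(-50,61,rate=.08,lat=-1); st()
mv(-26,61,rate=.05,lat=0); st("at sill")
xr=-26-141
def bar(xr,t):
    t=np.radians(t); return xr+141*np.cos(t)-60*np.sin(t),141*np.sin(t)+60*np.cos(t)
for t in(4,8,13):
    mv(*bar(xr,t),rate=.05); st(f"tip{t}")
shots(2)
E
```

```text
grip t7.2 x,lat,z [-77.1  -2.3  60. ] F x,lat,z [0.4 0.5 1.1] op 0.125
 t7.7 x,lat,z [-49.   -0.5  60.3] F x,lat,z [ 3.  -0.  -3.9] op 0.125
at sill t8.3 x,lat,z [-25.2  -0.2  61.2] F x,lat,z [ 2.7  0.5 -3.6] op 0.130
tip4 t8.7 x,lat,z [-30.7  -0.6  70.5] F x,lat,z [ 2.4 -0.1 -3.2] op 0.130
tip8 t9.1 x,lat,z [-36.1  -0.1  79.4] F x,lat,z [ 2.1 -0.4 -4. ] op 0.125
tip13 t9.5 x,lat,z [-43.5   0.   90.4] F x,lat,z [-0.1 -0.5 -3.8] op 0.129
```

View pics/side2.png

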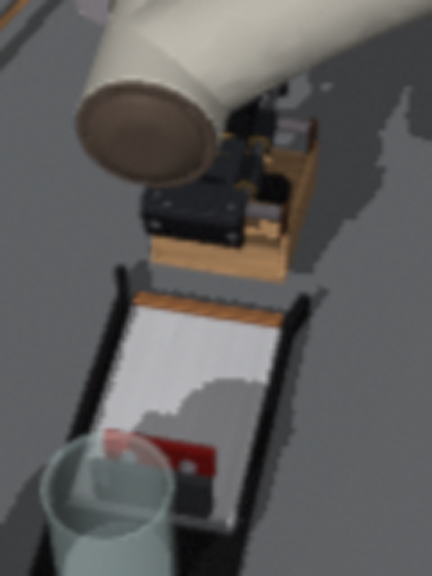

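View pics/top2.png

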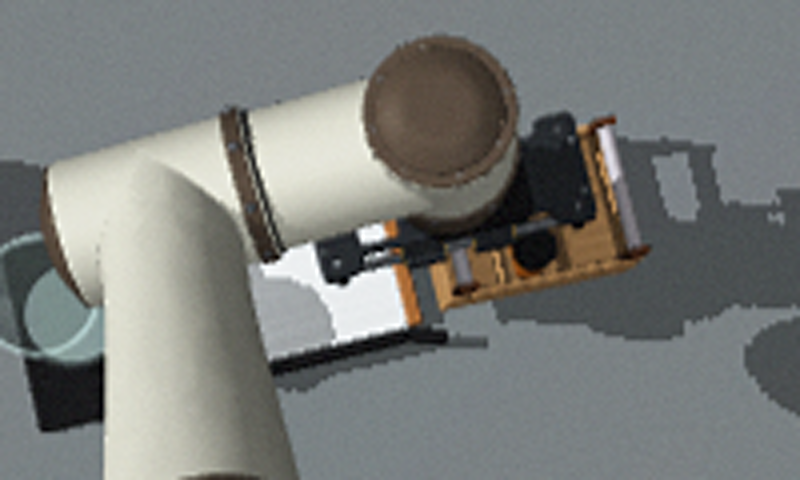

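```bash
cat >> h.py <<'E'
def bar(xr,t):
    t=np.radians(t); return xr+141*np.cos(t)-60*np.sin(t),141*np.sin(t)+60*np.cos(t)
E
python3 - <<'E'
from h import *
for xr in(-130,-100,-80):
    if mv(*bar(xr,13),rate=.06,fl=10): print("STOP"); st(); break
    st(xr)
shots(3)
E
```

```text
-130 t10.3 x,lat,z [-5.2 -0.5 90.8] F x,lat,z [ 3.2  0.3 -1.6] op 0.127
-100 t11.0 x,lat,z [24.7 -0.3 90.6] F x,lat,z [ 2.6  0.8 -3.2] op 0.128
-80 t11.5 x,lat,z [44.7 -0.2 90.4] F x,lat,z [ 2.8  0.5 -2.7] op 0.127
```

View pics/side3.png

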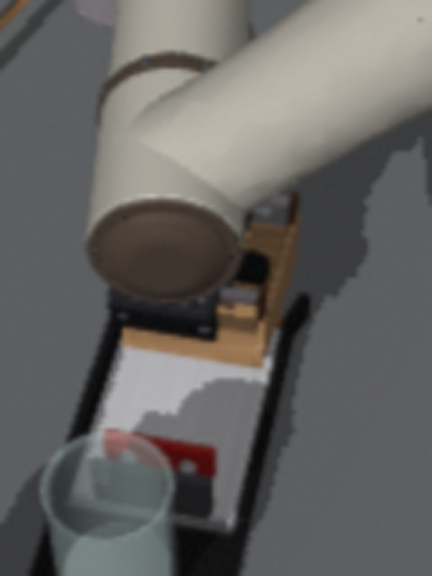

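View pics/top3.png

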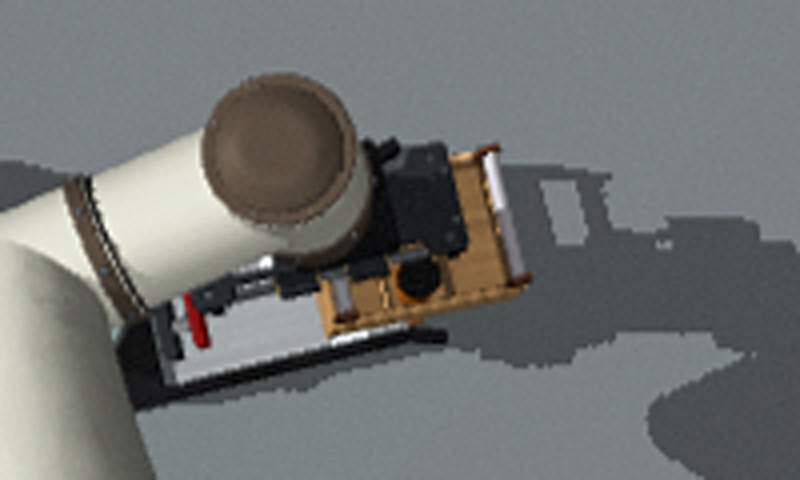

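```bash
python3 - <<'E'
from h import *
mv(*bar(-72,13),rate=.05,fl=10); st()
for x,z in((60,82),(67.5,75),(78,71),(91,69)):
    if mv(x,z,rate=.04,fl=10): print("STOP"); st(); break
    st((x,z))
shots(4)
E
```

```text
t11.9 x,lat,z [52.2 -0.  90.2] F x,lat,z [ 1.6  0.9 -4.2] op 0.127
(60, 82) t12.3 x,lat,z [60.2 -0.3 82.4] F x,lat,z [0.9 1.  0.5] op 0.124
(67.5, 75) t12.7 x,lat,z [67.5 -0.2 74.7] F x,lat,z [-1.4  0.2 -1.6] op 0.128
(78, 71) t13.2 x,lat,z [78.2  0.4 70.8] F x,lat,z [-1.7  0.6 -2.7] op 0.130
(91, 69) t13.6 x,lat,z [91.8 -0.1 69.1] F x,lat,z [ 0.8  1.4 -0.9] op 0.130
```

View pics/side4.png

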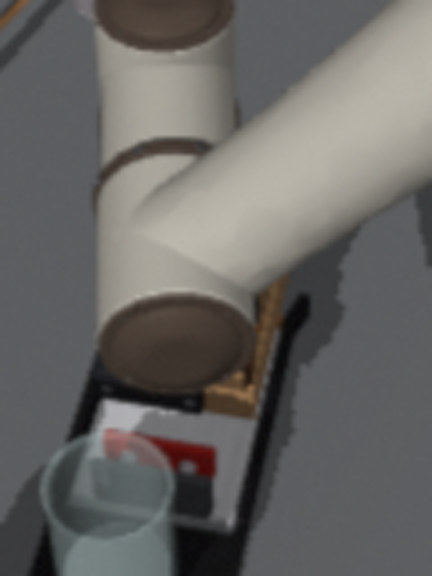

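View pics/top4.png

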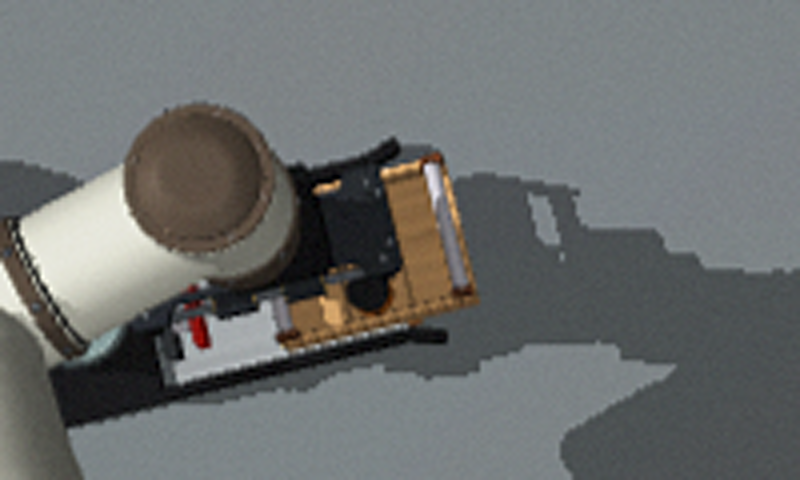

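```bash
python3 - <<'E'
from h import *
import pickle
env.gripper_to(0.4); st()
mv(91,170,rate=.12); st()
mv(-41,170,rate=.2); st()
shots(5)
fs={n:env.grab_frame(n) for n in("side","top")}
pickle.dump(fs,open("f5.pkl","wb"))
# predicted bar ends
ph=np.radians(3.86)
for xf in(95,):
  for lab,bx in(("front",-9),("rear",-141)):
    x=xf+bx*np.cos(ph)+60*np.sin(ph); z=8+60*np.cos(ph)-bx*np.sin(ph)
    for n in fs:
      print(lab,round(x,1),round(z,1),n,proj(fs[n],[[*(S0+E*x/1e3+N*l),z/1e3] for l in(-.047,.047)]).round(1).tolist())
E
```

```text
t14.5 x,lat,z [90.9 -0.  69. ] F x,lat,z [ 0.1 -0.4 -0.1] op 0.398
 t15.5 x,lat,z [ 90.9   0.7 169.1] F x,lat,z [-0.8 -1.  -0.3] op 0.404
 t16.3 x,lat,z [-40.6   0.2 169.7] F x,lat,z [-0.3  0.4  0.3] op 0.401
front 90.1 68.5 side [[218.8, 224.7], [252.9, 230.4]]
front 90.1 68.5 top [[214.2, 170.8], [221.3, 201.6]]
rear -41.6 77.4 side [[230.4, 187.4], [262.5, 192.3]]
rear -41.6 77.4 top [[257.5, 159.7], [265.1, 190.6]]
```

View pics/side5.png

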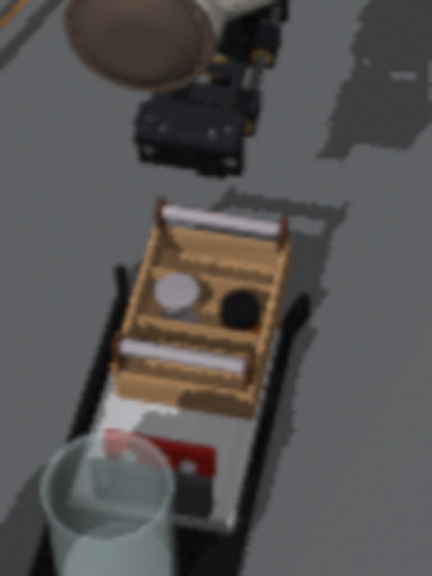

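View pics/top5.png

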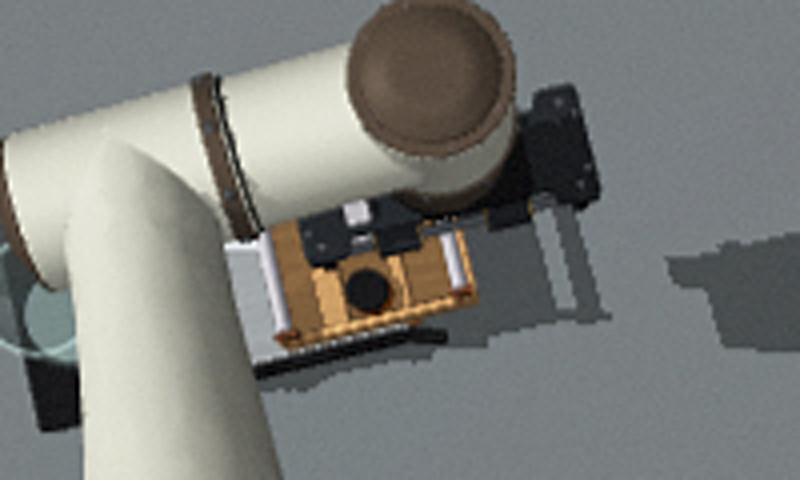

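```bash
python3 - <<'E'
from h import *
if mv(-41,78,rate=.1,fl=8): print("STOP")
st()
env.gripper_to(0.0,25); st("grip")
def rb(xf):
    p=np.arcsin(6/(xf-6)); return xf-141*np.cos(p)+60*np.sin(p), 8+60*np.cos(p)+141*np.sin(p)
for xf in(105,120,135,143):
    x,z=rb(xf)
    if mv(x,z+1.2,rate=.04,fl=8): print("STOP"); st(); break
    st((xf,round(x,1),round(z,1)))
shots(6)
E
```

```text
t17.5 x,lat,z [-41.   -0.6  78.7] F x,lat,z [-0.6  0.3  0.1] op 0.403
grip t18.1 x,lat,z [-40.6  -0.2  78.1] F x,lat,z [ 1.8 -0.   1.6] op 0.127
STOP
 t18.3 x,lat,z [-37.8  -0.3  78.6] F x,lat,z [ 2.2 -0.9  0.6] op 0.129
```

View pics/side6.png

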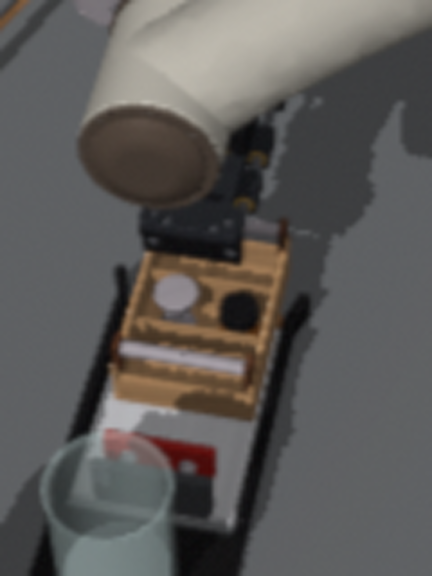

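View pics/top6.png

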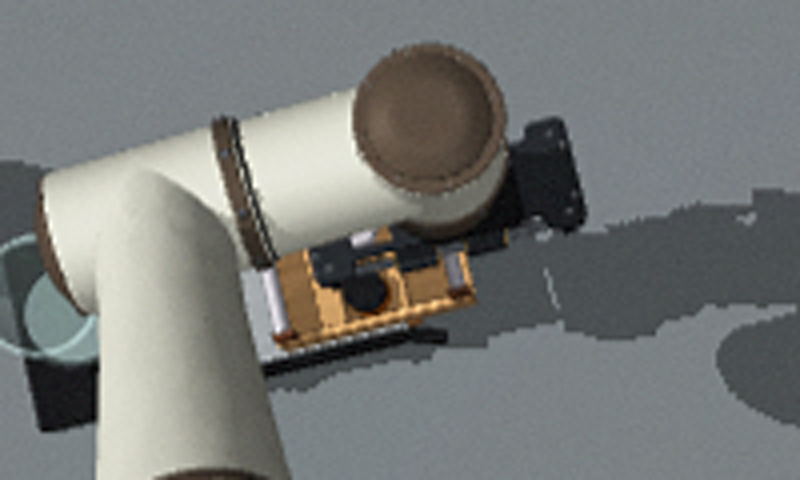

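```bash
cat >> h.py <<'E'
def rb(xf):
    p=np.arcsin(6/(xf-6)); return xf-141*np.cos(p)+60*np.sin(p), 8+60*np.cos(p)+141*np.sin(p)
E
python3 - <<'E'
from h import *
for xf in(105,120,135,143):
    x,z=rb(xf)
    if mv(x,z+1.2,rate=.04,fl=12): print("STOP"); st(); break
    st((xf,round(x,1),round(z,1)))
E
```

```text
(105, np.float64(-32.1), np.float64(76.4)) t18.7 x,lat,z [-33.   -0.3  78.2] F x,lat,z [-4.2 -0.2  5.1] op 0.129
(120, np.float64(-17.6), np.float64(75.3)) t19.2 x,lat,z [-18.3  -0.2  77.1] F x,lat,z [-3.2  0.4  5.5] op 0.125
(135, np.float64(-3.1), np.float64(74.5)) t19.7 x,lat,z [-3.8 -0.2 76.3] F x,lat,z [-3.8  0.2  5.2] op 0.126
(143, np.float64(4.8), np.float64(74.1)) t20.1 x,lat,z [ 4.1 -0.2 75.9] F x,lat,z [-5.   0.4  5.9] op 0.128
```

```bash
python3 - <<'E'
from h import *
mv(4.8,76.6,rate=.03); env.dwell(.15); st("up")
x=4.8
for i in range(7):
    x+=1.5
    mv(x,76.4,rate=.02); env.dwell(.15); s=st(round(x,1))
    if s["force"][:2]@E<-9: break
shots(7)
E
```

```text
up t20.5 x,lat,z [ 4.6  0.7 76.1] F x,lat,z [-3.9 -0.2 -0.2] op 0.130
6.3 t20.9 x,lat,z [ 6.3  0.4 76. ] F x,lat,z [-3.6  0.8 -0.3] op 0.130
7.8 t21.3 x,lat,z [ 8.2  0.3 76. ] F x,lat,z [-1.5 -0.6 -3.8] op 0.132
9.3 t21.7 x,lat,z [ 9.6  0.1 76.2] F x,lat,z [-0.8 -0.1 -3.7] op 0.123
10.8 t22.1 x,lat,z [10.9 -0.  76.4] F x,lat,z [-1.3  0.1 -4.4] op 0.120
12.3 t22.5 x,lat,z [12.3 -0.1 76.4] F x,lat,z [-1.9  0.7 -4.3] op 0.123
13.8 t22.9 x,lat,z [13.9 -0.1 76.4] F x,lat,z [-2.7 -0.6 -4.1] op 0.127
15.3 t23.3 x,lat,z [15.1 -0.1 76.5] F x,lat,z [-3.7 -0.3 -2.4] op 0.129
```

View pics/side7.png

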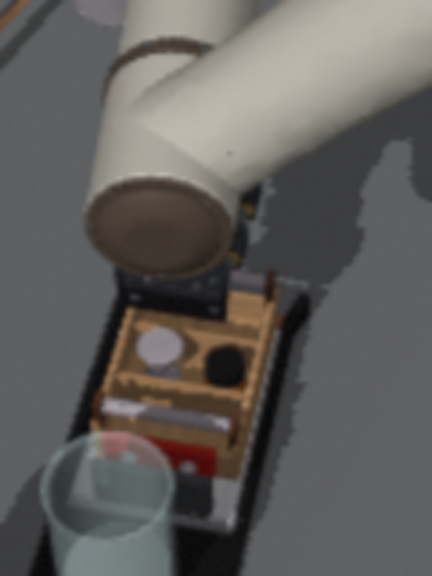

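View pics/top7.png

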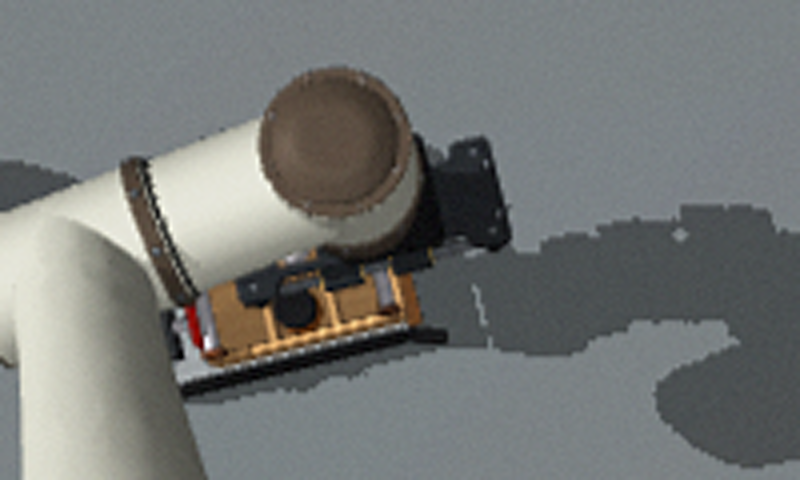

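```bash
python3 - <<'E'
from h import *
x=15.3
for i in range(5):
    x+=1
    mv(x,76.4,rate=.02); env.dwell(.2); s=st(round(x,1))
    if s["force"][:2]@E<-8: break
E
```

```text
16.3 t23.8 x,lat,z [15.9 -0.2 76.6] F x,lat,z [-4.8  0.2 -2.9] op 0.124
17.3 t24.3 x,lat,z [16.5 -0.3 76.8] F x,lat,z [-7.  -0.4 -2.2] op 0.127
18.3 t24.7 x,lat,z [17.2 -0.3 77. ] F x,lat,z [-7.  -0.9 -1.7] op 0.127
19.3 t25.2 x,lat,z [17.8 -0.3 77.1] F x,lat,z [-9.3 -0.4 -1.2] op 0.124
```

```bash
python3 - <<'E'
from h import *
mv(20.3,75.5,rate=.02); env.dwell(.2); st("adv")
for z in(74,73,72,71,70):
    mv(20.3,z,rate=.02); env.dwell(.2); s=st(z)
    if s["force"][2]>6 or s["force"][:2]@E<-14: print("brk"); break
E
```

```text
adv t25.6 x,lat,z [18.3 -0.4 76.4] F x,lat,z [-11.1  -1.6  -1.1] op 0.130
74 t26.1 x,lat,z [18.  -0.4 75. ] F x,lat,z [-12.6  -0.6  -0.2] op 0.128
73 t26.5 x,lat,z [17.7 -0.4 74.1] F x,lat,z [-13.8  -1.5  -0.6] op 0.128
72 t27.0 x,lat,z [17.5 -0.4 73.1] F x,lat,z [-14.9  -0.1   0.6] op 0.121
brk
```

```bash
python3 - <<'E'
from h import *
import pickle
fs={n:env.grab_frame(n) for n in("side","top")}
pickle.dump(fs,open("f8.pkl","wb"))
crop(fs["side"],200,195,75,90,6.5,"s8.png"); crop(fs["top"],180,170,90,60,8.5,"t8.png")
E
```

```text
(no output)
```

View pics/s8.png

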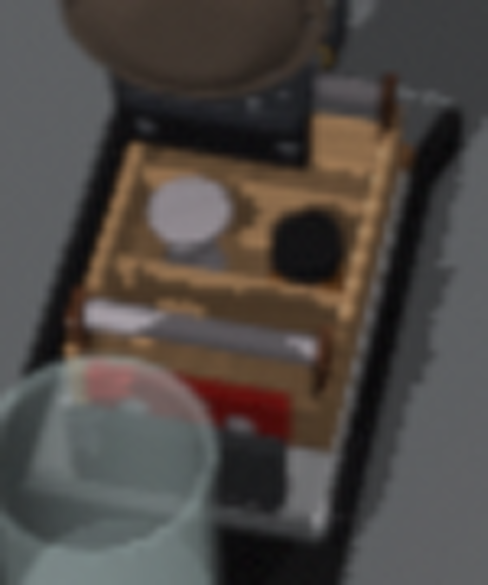

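View pics/t8.png

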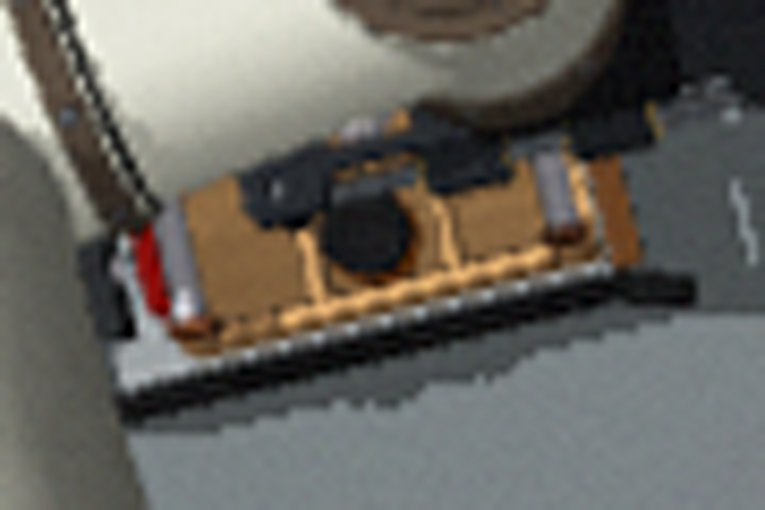

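```bash
python3 - <<'E'
from h import *
for x,z in((20.1,71),(19.9,70),(19.6,69),(19.3,68)):
    mv(x,z,rate=.02); env.dwell(.2); s=st(z)
    if s["force"][2]>8 or s["force"][:2]@E<-16: print("brk"); break
E
```

```text
71 t27.5 x,lat,z [17.3 -0.4 72.2] F x,lat,z [-13.5   0.    0.1] op 0.127
70 t28.0 x,lat,z [17.  -0.4 71.2] F x,lat,z [-14.6  -1.3   0.1] op 0.126
69 t28.4 x,lat,z [16.8 -0.5 70.2] F x,lat,z [-14.7  -0.7   0.2] op 0.132
68 t28.9 x,lat,z [16.7 -0.5 69.9] F x,lat,z [-13.    0.6   3.8] op 0.127
```

```bash
python3 - <<'E'
from h import *
for x in(18,17,16):
    mv(x,69,rate=.02); env.dwell(.2); st(x)
E
```

```text
18 t29.3 x,lat,z [16.6 -0.5 70. ] F x,lat,z [-8.6 -0.5 -0.2] op 0.124
17 t29.8 x,lat,z [16.5 -0.5 69.9] F x,lat,z [-5.7  0.1 -0.3] op 0.128
16 t30.2 x,lat,z [16.3 -0.6 69.9] F x,lat,z [-2.1  1.3  4.9] op 0.129
```

```bash
python3 - <<'E'
from h import *
import pickle
env.gripper_to(0.4); st("open")
mv(16.3,200,rate=.12); st()
mv(-130,220,rate=.2); st()
fs={n:env.grab_frame(n) for n in("side","top")}
pickle.dump(fs,open("f9.pkl","wb"))
crop(fs["side"],190,180,100,110,5.4,"s9.png"); crop(fs["top"],150,140,130,100,6,"t9.png")
for bx in(66,-66):
  for n in fs: print(bx,n,proj(fs[n],[[*(S0+E*(81+bx)/1e3+N*l),.068] for l in(-.047,.047)]).round(1).tolist())
E
```

```text
open t30.9 x,lat,z [16. -0. 69.] F x,lat,z [-0.5 -0.8 -0.6] op 0.400
 t32.2 x,lat,z [ 16.3   0.6 199. ] F x,lat,z [ 0.1 -0.1  0.1] op 0.401
 t33.1 x,lat,z [-1.294e+02  2.000e-01  2.195e+02] F x,lat,z [-0.1  0.7  1.1] op 0.402
66 side [[213.2, 241.7], [248.3, 247.7]]
66 top [[195.4, 175.4], [202.4, 206.2]]
-66 side [[225.7, 204.1], [258.5, 209.4]]
-66 top [[238.9, 164.9], [246.3, 195.6]]
```

View pics/s9.png

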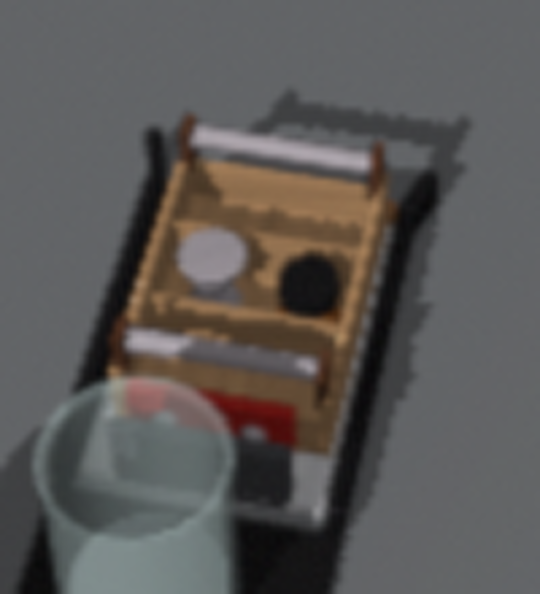

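View pics/t9.png

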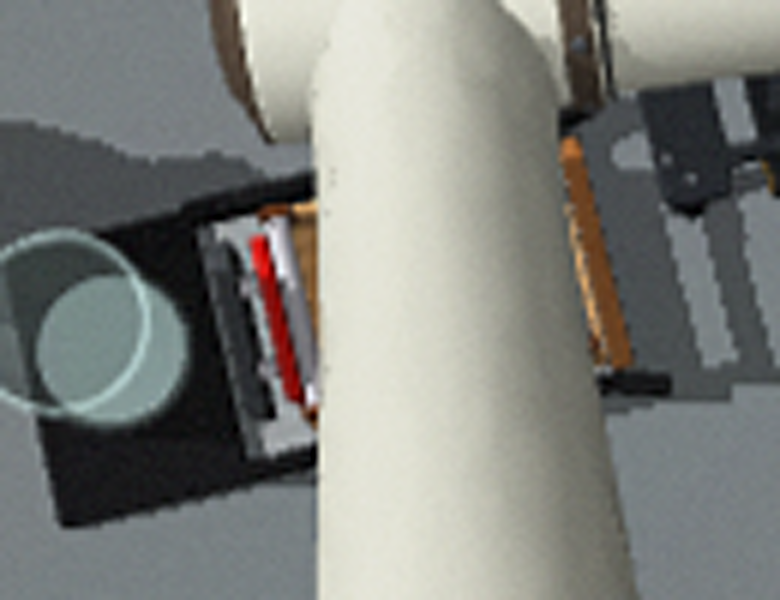

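```bash
python3 - <<'E'
from h import *
s=env.read_state(); q=np.array(s["joint_positions"]); q[0]-=45
env.set_joints(q); st()
fs={n:env.grab_frame(n) for n in("side","top")}
crop(fs["top"],150,140,130,100,6,"t10.png")
cv2.imwrite("pics/full10.png",fs["top"]["image"])
E
```

```text
t35.0 x,lat,z [-487.3  331.7  219.8] F x,lat,z [ 0.1 -0.2 -0.6] op 0.400
```

View pics/t10.png

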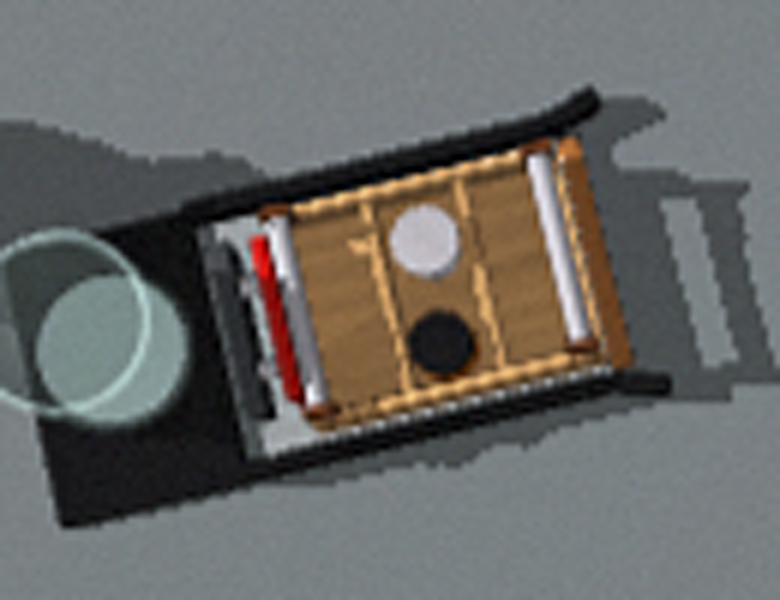

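View pics/full10.png

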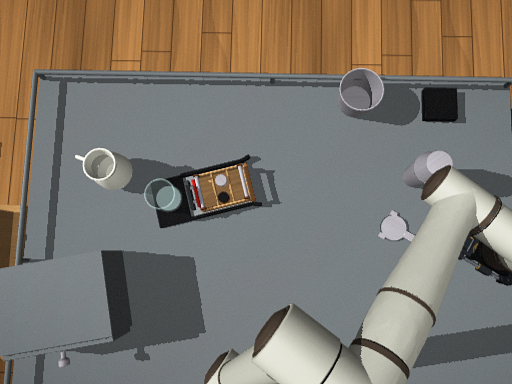

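```bash
python3 - <<'E'
from h import *
st(); env.close_job()
E
```

```text
t35.0 x,lat,z [-487.3  331.6  219.8] F x,lat,z [ 0.2 -0.4  0.8] op 0.402
the job is handed in; nothing more can be done
```

The caddy is parked flat in the bay, the gripper is released and clear, and the job was handed in at 35 s.

- **How it went:** I held the front handle and dragged the caddy up to the sill. There I tipped its front about 13° over the sill with the rear still on the trolley, and lowered it onto the floor. I then let go, took the rear handle, pushed on against the buffer and lowered the rear edge behind the sill.
- **Buffer load:** the largest push force I read was 14.9 N, which is about 7 mm of travel at the quoted stiffness. I had no direct reading of the buffer joint. When I eased back, the caddy stayed put at the sill, so it is caught behind it.
- **Final pictures:** the whole sill shows behind the caddy's rear edge. The handles' heights fit a flat caddy to about 1 px. The jigger and the jar are in the middle compartment, and the beaker, shaker, pitcher and strainer show no movement.
- **Checks that disagreed:**
  - The rear handle read about 2 mm higher than my model, both while sliding and once seated. I put this down to calibration and arm give.
  - My first try at pushing with the rear handle tripped its 8 N force limit. I took this for a passing friction spike. The next moves ran under a 12 N limit, pressing the caddy down with about 5 N until I raised the handle.

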